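# Snap a lunch box lid shut around its rim

### The job

Close the lunch box on the packing bench by pressing down the four raised sections of its lid rim until every one has clicked shut level with the lid: both long sides first, then the two short ends. Only press with the fingertips: do not lift or push away the box, and leave the carton, the tape roll and the scanner where they are.

Things in the scene. Friction and masses are not known exactly. Their poses are not given: they have to be found in the camera images.
- lunchbox: Loose packed lunch box, about 0.6 kg: grey tub 104 x 144 x 54 mm (x, y, z), white lid 120 x 160 mm whose top, when shut, is 62 mm above the bench. Origin: centre of the underside; own y along the long sides, z up. The lid's middle panel (64 x 104 mm) and its four corners are already down, tops at 62 mm; the four rim sections between the corners, hinged on the panel's edges, stand up.
- near_long (a joint): Hinge of the long rim section of the lunch box lid on its -x side (in the box's own axes). 0 = standing up (0.5 rad above level), 0.5 rad = snapped shut, level with the lid panel. Over-centre spring: it first resists with about 8 N at the marked point, returns if let go before half way, snaps down by itself and stays past half way.
- near_long_top (a point): Point on top of the long rim section on its -x side: middle of its length, 20 mm out from its hinge, 8 mm in from its outer edge; press straight down here. White plastic, 104 mm long, 28 mm wide, 6 mm thick, with a 13 mm skirt under the outer edge. The point is about 71 mm above the bench while up; shut, 62 mm, at x = -52 mm, y = 0 in the box's frame. Its axes are not needed.
- far_long (a joint): Hinge of the long rim section of the lunch box lid on its +x side (in the box's own axes). 0 = standing up (0.5 rad above level), 0.5 rad = snapped shut, level with the lid panel. Over-centre spring: it first resists with about 8 N at the marked point, returns if let go before half way, snaps down by itself and stays past half way.
- far_long_top (a point): Point on top of the long rim section on its +x side: middle of its length, 20 mm out from its hinge, 8 mm in from its outer edge; press straight down here. White plastic, 104 mm long, 28 mm wide, 6 mm thick, with a 13 mm skirt under the outer edge. The point is about 71 mm above the bench while up; shut, 62 mm, at x = +52 mm, y = 0 in the box's frame. Its axes are not needed.
- left_end (a joint): Hinge of the short rim section of the lunch box lid at its +y end (in the box's own axes). 0 = standing up (0.5 rad above level), 0.5 rad = snapped shut, level with the lid panel. Over-centre spring: it first resists with about 8 N at the marked point, returns if let go before half way, snaps down by itself and stays past half way.
- left_end_top (a point): Point on top of the short rim section at its +y end: middle of its length, 20 mm out from its hinge, 8 mm in from its outer edge; press straight down here. White plastic, 56 mm long, 28 mm wide, 6 mm thick, with a 13 mm skirt under the outer edge. The point is about 71 mm above the bench while up; shut, 62 mm, at x = 0, y = +72 mm in the box's frame. Its axes are not needed.
- right_end (a joint): Hinge of the short rim section of the lunch box lid at its -y end (in the box's own axes). 0 = standing up (0.5 rad above level), 0.5 rad = snapped shut, level with the lid panel. Over-centre spring: it first resists with about 8 N at the marked point, returns if let go before half way, snaps down by itself and stays past half way.
- right_end_top (a point): Point on top of the short rim section at its -y end: middle of its length, 20 mm out from its hinge, 8 mm in from its outer edge; press straight down here. White plastic, 56 mm long, 28 mm wide, 6 mm thick, with a 13 mm skirt under the outer edge. The point is about 71 mm above the bench while up; shut, 62 mm, at x = 0, y = -72 mm in the box's frame. Its axes are not needed.
- carton: Bystander: small brown product carton 90 x 60 x 50 mm, loose. Origin: centre of its underside.
- tape_roll: Bystander: roll of brown packing tape lying flat, 100 mm across, 48 mm high, loose. Origin: centre of its underside.
- scanner: Bystander: black hand-held barcode scanner lying on its side, about 140 x 85 mm, 36 mm high, loose. Origin: on its underside, near the middle of its length.

How it is judged:
By the outcome, as a careful person would: the job done as asked, in the order asked, and still so for the second after the job is handed in, with the robot touching nothing.
It also fails if it takes over 54 s, if anything falls off the work surface, if the arm or the gripper's body presses on something with over 40 N, if the wrist force passes 120 N, or if a joint passes its speed limit or range.

### The arm

A 7-joint arm with a two-finger parallel gripper is mounted at the origin on the work surface. World frame = base frame: x ahead of the robot, y to its left, z up, the work surface at z = 0. Lengths are in m, angles in rad, forces in N, time in s.
With the tool pointing down it reaches from about 0.425 to 0.925 m from the base axis. Payload 6.8 kg.
Tool frame: the origin (TCP) lies at the centre of the arm's flange, where the gripper is bolted on; the fingertips stand 182 mm ahead of it and the grasp point (between the pads) lies hold_point_z ahead of it (hold_point_z is the distance from the TCP to the grasp point, in m); z points along the fingers, y is the line along which they close (so a half turn about z gives the same grasp; the last joint's range is limited). The gripper opens to 88 mm and grips with 3 to 60 N. Pads are 20 mm wide; open, the fingers measure 115 mm over their backs; the gripper's body (75 mm by 178 mm) begins 61 mm behind the grasp point.
Start: joints at [-0.108, 0.477, 0.022, 1.555, -0.011, 1.109, -0.083], TCP at [0.675, 0, 0.405] pointing down, gripper open.
Joint ranges: [-2.96, 2.96], [-0.34, 2.1], [-1.41, 1.46], [0.24, 2.44], [-1.37, 4.51], [0.17, 1.92], [-2.96, 2.96]. Speed limits (rad/s): [2.39, 2.39, 3.14, 3.14, 3.14, 3.14, 3.14].

### API

Orientations are given as a unit quaternion [x, y, z, w].
In Python, from plant import read_state, read_camera, camera_model, hand_in, outline_of, mark_of, hold_point_z gives the robot as it stands. The module is installed in compiled form; this text tells all that it offers.
- The arm moves only by the tool send_rows, never from a script. Its argument "series" is a list of rows, each an object with "jaw": the closure, from -1 (fully open) to 1 (shut), so that 0 is half open; "translation": the shift along the tool's x, y, z each as a share of 10 cm, from -1 to 1, a list of three; "twist": the turn, a rotation vector about the tool's x, y, z each as a share of pi/2 rad, from -1 to 1, a list of three. A call has 1 to 12 rows; each row shifts and turns the commanded pose from where the row before left it, along the tool's axes as they then stand; what a row does not reach is not made up. A row lasts 1/10 s, in which the tool goes at most 50 mm and 8.59 degrees, less where a joint would pass 70% of its speed; a pose out of reach is approached as far as the arm can. A call with a number of a shift or a turn outside -1 to 1 is refused whole. A call with a gripper value outside its range is refused whole. The fingers move at their own pace and stop on an object; "grip_force" is the grip in N (left out, the last holds). Time passes only in rows, so rows that do not move let the fingers close. It gives the time, the measured TCP pose, the force, the opening and the grip force at its end, in the units of the state.
- read_state(): the state, without advancing time (a new reading comes with each control period).
- read_camera(name): name is "scene" or "side" or "wrist"; returns the picture (400x640x3 uint8, red, green, blue); there is no depth.
- camera_model(name): a dict with "vfov" (degrees; the focal length in pixels is half the picture's height over the tangent of half this angle, whatever the lens; pixels are square), "cx", "cy" (the principal point, pixels), "T" (4x4, takes a point from camera to world coordinates). Camera axes: x right, y up, looking along -z (the intrinsics and any distortion apply to the point x, -y, -z); pixel columns grow to the right and rows downward; lengths in m; the calibration is good to about 2 mm. A picture is of the moment at which its call begins: read the wrist's pose just before it. camera_model takes no time and is no camera call; for the wrist camera it gives the pose at the moment of the call.
- hand_in(): hands the job in; it is judged then, once.
Trained networks look in the newest picture that a camera, given by its name, has taken for a name from the list of things; names that differ only in an ending like _2 or _b are one class to them, and where a whole thing is asked for, a point or a joint stands for the part that bears it (a point fixed in the world has none). Each returns a list of dicts, best first, with "p" (0 to 1); they miss things now and then, are a little off and sometimes report something else, mostly with a low value. They report only what shows in the picture. A call takes as long as a camera call.
- outline_of(target, camera): "pixels" (400x640 bool, what is visible of it).
- mark_of(target, camera): "location" ([x, y, z] in m, in world coordinates, good to about 4 mm: a listed point, or the origin of a listed thing).
The state is a dict: "t": time; "joints": joint angles; "joint_velocities": joint speeds; "joint_efforts": joint torques, N m; "ee_pos": TCP position; "tool_rot": TCP orientation; "ft_force": force on the tool from outside, world axes, zero at the start; "moment": the same for the moment, N m; "finger_gap": opening from 0.0 (shut) to 1.0 (fully open); "gripper_force": force on a finger pad.
Only numpy, scipy, OpenCV 4.12 (cv2) and the standard library are available. Lean on these libraries where they do the work, as an engineer would, in place of code of your own. Each camera call takes 0.05 s, during which the arm holds its last target. There are 200 camera calls.

## Working session

There is one attempt and no reset: what is moved stays moved. The work goes in short steps, Python scripts to look and compute and a tool call to move; the robot and the scene stay as the last step left them, time stands still between calls to the robot, and variables do not carry over. Pictures are saved under pics/ and viewed, at most 10 in all, crops included, and the job is handed in when it is done.

Besides the shell and the picture viewer there is one more tool, called after ">>>" as name([rows], argument=value, ...), one row to a line, values as JSON. send_rows: Moves the arm, as the interface text tells. Shift numbers are shares of 10 cm and turn numbers shares of pi/2 rad, none past 1 either way. Its arguments: {"type":"object","properties":{"series":{"type":"array"},"grip_force":{"type":"number"}},"required":["series"]}

```bash
mkdir -p pics
python3 - <<'E'
from plant import *
import cv2,numpy as np
for c in ["scene","wrist"]:
    im=read_camera(c); cv2.imwrite(f"pics/{c}0.png",im[:,:,::-1])
    for n in ["lunchbox","near_long_top","far_long_top","left_end_top","right_end_top","carton","tape_roll","scanner"]:
        r=mark_of(n,c); print(c,n,[(np.round(d["location"],4).tolist(),round(d["p"],2)) for d in r[:2]])
s=read_state(); print(s["ee_pos"],s["tool_rot"],s["t"],s["finger_gap"],s["ft_force"],hold_point_z() if callable(hold_point_z) else hold_point_z)
E
```

```text
scene lunchbox [([0.6185, 0.13, -0.0045], 0.85), ([0.5962, 0.0654, 0.0724], 0.27)]
scene near_long_top [([0.5702, 0.1466, 0.0684], 0.77)]
scene far_long_top [([0.6595, 0.1117, 0.0756], 0.95)]
scene left_end_top [([0.6395, 0.1926, 0.0677], 0.81)]
scene right_end_top [([0.5945, 0.063, 0.0736], 0.69)]
scene carton [([0.5681, -0.0858, 0.0013], 0.75)]
scene tape_roll [([0.8125, 0.0604, 0.0024], 0.64)]
scene scanner [([0.6934, 0.3114, 0.0036], 0.83)]
wrist lunchbox [([0.6167, 0.1275, 0.0033], 0.64)]
wrist near_long_top [([0.5735, 0.1409, 0.0746], 0.74)]
wrist far_long_top [([0.6634, 0.1101, 0.0693], 0.98)]
wrist left_end_top []
wrist right_end_top [([0.5957, 0.0658, 0.0686], 0.89)]
wrist carton [([0.5646, -0.0851, 0.0004], 0.71)]
wrist tape_roll []
wrist scanner []
[6.75012363e-01 8.82036414e-06 4.04693208e-01] [7.07092205e-01 7.07121356e-01 2.05474137e-05 3.16212376e-05] 0.9 0.9981109397099447 [ 0.15923899 -1.02172959  0.27007283] 0.1633
```

View pics/scene0.png

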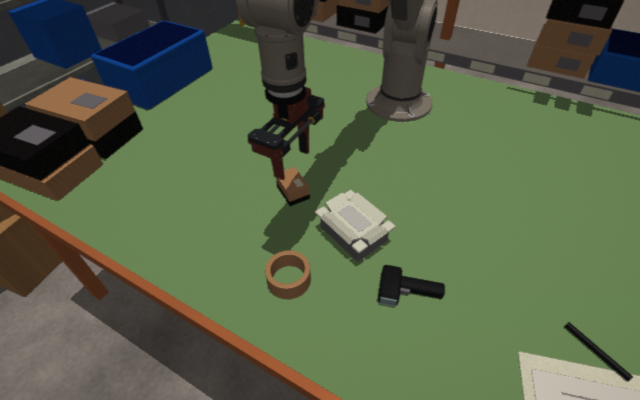

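View pics/wrist0.png

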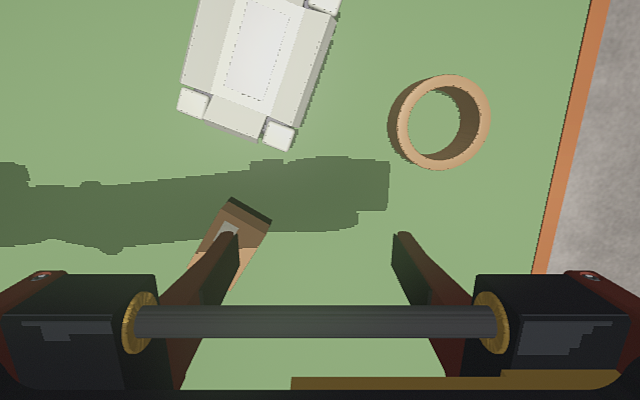

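The box sits clear at scene (355,222). In the wrist picture it is cut off at the top (260,60), with the carton at (235,235) and tape roll at (440,125) well away. I'll close the jaw, align with the box's yaw (about -19.5°) and look again.

>>> send_rows([
  {"jaw": 1,"translation": [0.25,-0.25,0],"twist": [0,0,0]},
  {"jaw": 1,"translation": [0.25,-0.25,0],"twist": [0,0,0]},
  {"jaw": 1,"translation": [0,0,0],"twist": [0,0,0.072]},
  {"jaw": 1,"translation": [0,0,0],"twist": [0,0,0.072]},
  {"jaw": 1,"translation": [0,0,0],"twist": [0,0,0.072]},
  {"jaw": 1,"translation": [0,0,0],"twist": [0,0,0]},
  {"jaw": 1,"translation": [0,0,0],"twist": [0,0,0]},
], grip_force=20)

```text
t: 1.6
ee_pos: [0.625, 0.0501, 0.4047]
tool_rot: [0.815, 0.579, -0.0, 0.0]
ft_force: [0.1, -0.2, 0.6]
finger_gap: 0.401
gripper_force: 0.0
```

```bash
cat > h.py <<'E'
from plant import *
import cv2,numpy as np
from scipy.spatial.transform import Rotation as R
NOM={"near_long_top":(-.052,0),"far_long_top":(.052,0),"left_end_top":(0,.072),"right_end_top":(0,-.072)}
def state():
    s=read_state(); r=R.from_quat(s["tool_rot"]); return s,np.array(s["ee_pos"]),r
def tip_to(xy,z):
    "shift in tool axes (shares of 10 cm) bringing the fingertip centre to xy,z"
    s,p,r=state(); tip=p+r.apply([0,0,.182]); return tip,r.inv().apply(np.array([*xy,z])-tip)*10
E
python3 - <<'E'
from h import *
im=read_camera("wrist"); cv2.imwrite("pics/wrist1.png",im[:,:,::-1])
for n in ["lunchbox",*NOM]:
    r=mark_of(n,"wrist"); print(n,[(np.round(d["location"],4).tolist(),round(d["p"],2)) for d in r[:2]])
s,p,r=state(); print(p,np.round(r.as_matrix(),3),s["t"],s["finger_gap"],s["ft_force"])
E
```

```text
lunchbox [([0.615, 0.1311, 0.0025], 0.61)]
near_long_top [([0.5688, 0.1431, 0.0715], 0.81)]
far_long_top [([0.6611, 0.1099, 0.0689], 0.85), ([0.5938, 0.0647, 0.0654], 0.47)]
left_end_top [([0.6435, 0.1937, 0.0726], 0.57), ([0.5676, -0.0821, 0.0002], 0.4)]
right_end_top [([0.5932, 0.0656, 0.0688], 0.88)]
[0.62503585 0.0498892  0.4046521 ] [[ 0.332  0.943 -0.   ]
 [ 0.943 -0.332  0.   ]
 [ 0.    -0.    -1.   ]] 1.9 0.13090870352021478 [ 0.0982349  -0.23942336 -0.05058727]
```

View pics/wrist1.png

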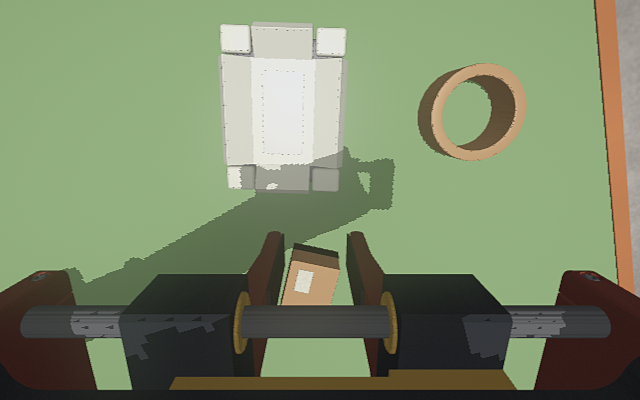

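The third picture shows the whole lid upright in view, centred near (282,108), all four sections raised. The marks fit a box centre of (0.617, 0.128) with yaw -20°, and the measured heights of about 70 mm agree with the 71 mm given. Next I go above near_long.

>>> send_rows([
  {"jaw": 1,"translation": [0.3,-0.3,0.2],"twist": [0,0,0]},
  {"jaw": 1,"translation": [0.3,-0.35,0.15],"twist": [0,0,0]},
  {"jaw": 1,"translation": [0.11,-0.195,0.4],"twist": [0,0,0]},
  {"jaw": 1,"translation": [0,0,0.4],"twist": [0,0,0]},
  {"jaw": 1,"translation": [0,0,0],"twist": [0,0,0]},
  {"jaw": 1,"translation": [0,0,0],"twist": [0,0,0]},
])

```text
t: 2.5
ee_pos: [0.5694, 0.1446, 0.2901]
tool_rot: [0.817, 0.577, -0.0, 0.0]
ft_force: [1.1, -0.3, 0.2]
finger_gap: 0.005
gripper_force: 0.0
```

Run:
```python
from h import *
im=read_camera("side"); cv2.imwrite("pics/side1.png",im[:,:,::-1])
s,p,r=state(); c=np.array([.617,.128]); B=R.from_euler('z',-20,degrees=True)
tip,_=tip_to(c,0); print(tip, B.inv().apply(tip-[*c,0]), s["ft_force"],s["finger_gap"])
for n in NOM: print(n,np.round([d["location"] for d in mark_of(n,"side")[:1]],4))
```

```text
[0.57045055 0.14455627 0.10923982] [-0.04940475 -0.00036305  0.10923982] [ 0.40797684 -0.32072934  0.47238605] 0.006036217985202882
near_long_top [[0.5678 0.1466 0.0719]]
far_long_top [[0.665  0.1081 0.0699]]
left_end_top [[0.6396 0.1928 0.0703]]
right_end_top [[0.5935 0.0638 0.0705]]
```

View pics/side1.png

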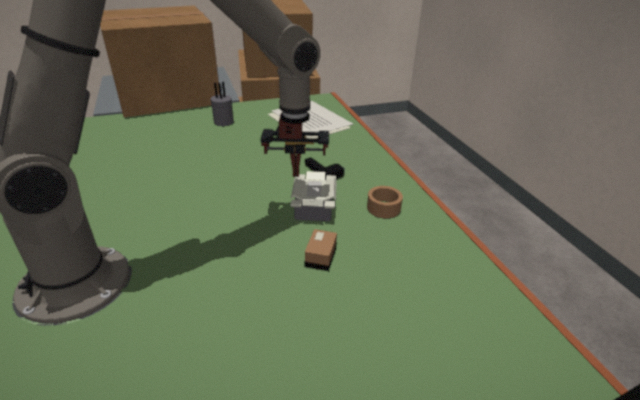

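The side view shows the fingertips at (296,175), above the near edge of the box at (315,195), with everything else clear. Now I press near_long.

>>> send_rows([
  {"jaw": 1,"translation": [0,-0.015,0.28],"twist": [0,0,0]},
  {"jaw": 1,"translation": [0,0,0.03],"twist": [0,0,0]},
  {"jaw": 1,"translation": [0,0,0.03],"twist": [0,0,0]},
  {"jaw": 1,"translation": [0,0,0.03],"twist": [0,0,0]},
  {"jaw": 1,"translation": [0,0,0.03],"twist": [0,0,0]},
  {"jaw": 1,"translation": [0,0,0.03],"twist": [0,0,0]},
  {"jaw": 1,"translation": [0,0,0],"twist": [0,0,0]},
])

```text
t: 3.45
ee_pos: [0.568, 0.1455, 0.2471]
tool_rot: [0.816, 0.578, 0.001, 0.0]
ft_force: [0.6, 0.1, -0.8]
finger_gap: 0.004
gripper_force: 0.0
```

>>> send_rows([
  {"jaw": 1,"translation": [0,0,0.02],"twist": [0,0,0]},
  {"jaw": 1,"translation": [0,0,0.015],"twist": [0,0,0]},
  {"jaw": 1,"translation": [0,0,0],"twist": [0,0,0]},
])

```text
t: 3.75
ee_pos: [0.5681, 0.1455, 0.2443]
tool_rot: [0.816, 0.577, 0.001, 0.0]
ft_force: [-2.5, -0.5, 9.1]
finger_gap: 0.008
gripper_force: 4.3
```

>>> send_rows([
  {"jaw": 1,"translation": [0,0,-0.4],"twist": [0,0,0]},
  {"jaw": 1,"translation": [0,0.47,0],"twist": [0,0,0]},
  {"jaw": 1,"translation": [0,0.47,0],"twist": [0,0,0]},
  {"jaw": 1,"translation": [0,0.08,0],"twist": [0,0,0]},
  {"jaw": 1,"translation": [0,0,0],"twist": [0,0,0]},
  {"jaw": 1,"translation": [0,0,0],"twist": [0,0,0]},
])

```text
t: 4.35
ee_pos: [0.6627, 0.1122, 0.2825]
tool_rot: [0.816, 0.578, -0.001, -0.001]
ft_force: [0.3, 1.2, 0.1]
finger_gap: 0.003
gripper_force: 0.0
```

```bash
cat > look.py <<'E'
from h import *
import sys
ims=[]
for c in ["scene","side"]:
    im=read_camera(c); ms={n:mark_of(n,c)[:1] for n in NOM}
    for n in NOM: print(c,n,[(np.round(d["location"],4).tolist(),round(d["p"],2)) for d in ms[n]])
    x,y=(300,180) if c=="scene" else (265,150)
    ims.append(cv2.resize(im[y:y+90,x:x+110,::-1],(400,327),interpolation=cv2.INTER_CUBIC))
cv2.imwrite(f"pics/{sys.argv[1]}.png",np.hstack(ims))
s,p,r=state(); c=np.array([.617,.128]); B=R.from_euler('z',-20,degrees=True)
tip,_=tip_to(c,0); print(tip, B.inv().apply(tip-[*c,0]), s["ft_force"],s["finger_gap"])
E
python3 look.py l1
```

```text
scene near_long_top [([0.5681, 0.1476, 0.0657], 0.68)]
scene far_long_top [([0.6632, 0.1143, 0.0741], 0.86)]
scene left_end_top [([0.638, 0.1917, 0.0663], 0.54)]
scene right_end_top [([0.66, 0.1119, 0.0746], 0.46)]
side near_long_top [([0.5692, 0.1485, 0.0623], 0.53)]
side far_long_top []
side left_end_top []
side right_end_top [([0.5902, 0.0627, 0.0744], 0.61)]
[0.6636194  0.11177477 0.10127249] [0.04935726 0.00069805 0.10127249] [ 0.4967641  -0.85962024  0.03415014] 0.008375064534964435
```

View pics/l1.png

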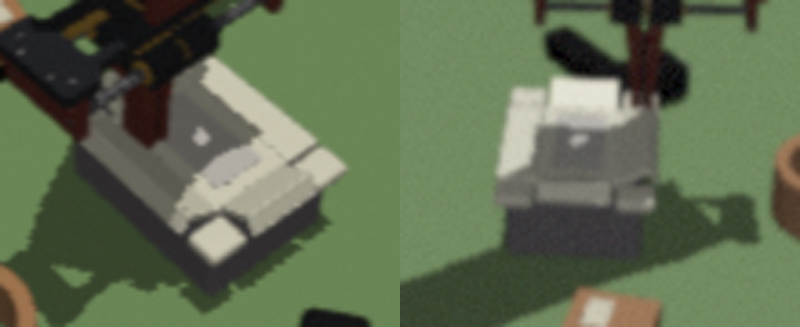

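In the right-hand crop the near side (515,145) is now level with its corners. The left crop shows the fingertips over the far section at (150,140). I'll press it.

>>> send_rows([
  {"jaw": 1,"translation": [0,0.015,0.2],"twist": [0,0,0]},
  {"jaw": 1,"translation": [0,0,0.03],"twist": [0,0,0]},
  {"jaw": 1,"translation": [0,0,0.03],"twist": [0,0,0]},
  {"jaw": 1,"translation": [0,0,0.03],"twist": [0,0,0]},
  {"jaw": 1,"translation": [0,0,0.03],"twist": [0,0,0]},
  {"jaw": 1,"translation": [0,0,0.03],"twist": [0,0,0]},
  {"jaw": 1,"translation": [0,0,0.025],"twist": [0,0,0]},
  {"jaw": 1,"translation": [0,0,0.015],"twist": [0,0,0]},
  {"jaw": 1,"translation": [0,0,0],"twist": [0,0,0]},
])

```text
t: 5.75
ee_pos: [0.6649, 0.1115, 0.2445]
tool_rot: [0.816, 0.578, -0.0, -0.0]
ft_force: [-0.4, -0.2, 4.7]
finger_gap: 0.005
gripper_force: 2.3
```

>>> send_rows([
  {"jaw": 1,"translation": [0,0,-0.4],"twist": [0,0,0]},
  {"jaw": 1,"translation": [0.35,-0.26,0],"twist": [0,0,0]},
  {"jaw": 1,"translation": [0.36,-0.26,0],"twist": [0,0,0]},
  {"jaw": 1,"translation": [0,0,0],"twist": [0,0,0]},
  {"jaw": 1,"translation": [0,0,0],"twist": [0,0,0]},
])

```text
t: 6.25
ee_pos: [0.639, 0.1974, 0.2839]
tool_rot: [0.815, 0.579, -0.0, -0.0]
ft_force: [0.4, -1.3, -0.3]
finger_gap: 0.001
gripper_force: 0.0
```

```bash
python3 look.py l2
```

```text
scene near_long_top []
scene far_long_top [([0.6672, 0.1128, 0.0669], 0.91)]
scene left_end_top [([0.6417, 0.1918, 0.071], 0.72)]
scene right_end_top [([0.5947, 0.0655, 0.0727], 0.49)]
side near_long_top [([0.6174, 0.1276, 0.0011], 0.72)]
side far_long_top [([0.6677, 0.1084, 0.0624], 0.65)]
side left_end_top [([0.641, 0.1957, 0.0718], 0.6)]
side right_end_top [([0.5958, 0.0632, 0.0708], 0.62)]
[0.63989676 0.19490905 0.10215201] [-0.00136833  0.07070509  0.10215201] [ 0.31609248 -0.89840052  0.45345767] 0.008807197071290419
```

View pics/l2.png

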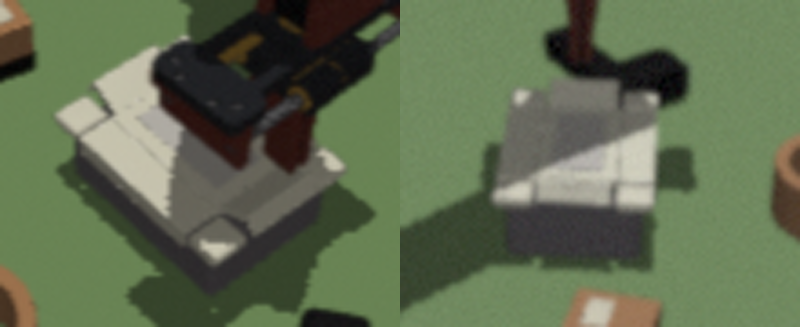

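Both long sides now look level with the corners: the far side at (130,160) in the left crop, and both edges in the right crop. The two ends are still up, so I press the left end.

>>> send_rows([
  {"jaw": 1,"translation": [0,0.01,0.21],"twist": [0,0,0]},
  {"jaw": 1,"translation": [0,0,0.03],"twist": [0,0,0]},
  {"jaw": 1,"translation": [0,0,0.03],"twist": [0,0,0]},
  {"jaw": 1,"translation": [0,0,0.03],"twist": [0,0,0]},
  {"jaw": 1,"translation": [0,0,0.03],"twist": [0,0,0]},
  {"jaw": 1,"translation": [0,0,0.03],"twist": [0,0,0]},
  {"jaw": 1,"translation": [0,0,0.025],"twist": [0,0,0]},
  {"jaw": 1,"translation": [0,0,0.015],"twist": [0,0,0]},
  {"jaw": 1,"translation": [0,0,0],"twist": [0,0,0]},
])

```text
t: 7.65
ee_pos: [0.6408, 0.1946, 0.2445]
tool_rot: [0.817, 0.577, -0.0, 0.0]
ft_force: [-1.2, -1.2, 4.5]
finger_gap: 0.003
gripper_force: 2.0
```

>>> send_rows([
  {"jaw": 1,"translation": [0,0,-0.4],"twist": [0,0,0]},
  {"jaw": 1,"translation": [-0.48,0,0],"twist": [0,0,0]},
  {"jaw": 1,"translation": [-0.48,0,0],"twist": [0,0,0]},
  {"jaw": 1,"translation": [-0.46,0,0],"twist": [0,0,0]},
  {"jaw": 1,"translation": [0,0,0],"twist": [0,0,0]},
  {"jaw": 1,"translation": [0,0,0],"twist": [0,0,0]},
])

```text
t: 8.25
ee_pos: [0.5934, 0.0595, 0.2843]
tool_rot: [0.817, 0.576, 0.0, 0.0]
ft_force: [0.7, 0.3, 0.1]
finger_gap: 0.006
gripper_force: 0.0
```

```bash
python3 look.py l3
```

```text
scene near_long_top [([0.5686, 0.1481, 0.0601], 0.53)]
scene far_long_top [([0.6645, 0.1118, 0.065], 0.77)]
scene left_end_top [([0.6442, 0.1945, 0.0581], 0.5)]
scene right_end_top [([0.5944, 0.0682, 0.0714], 0.63)]
side near_long_top [([0.5622, 0.1464, 0.0627], 0.48)]
side far_long_top [([0.6687, 0.1058, 0.0585], 0.46)]
side left_end_top [([0.6419, 0.1947, 0.0602], 0.37)]
side right_end_top []
[0.59346468 0.06161837 0.10204695] [ 0.00058789 -0.07042788  0.10204695] [ 0.13648328 -0.23077691  0.62529148] 0.0058525268142949555
```

View pics/l3.png

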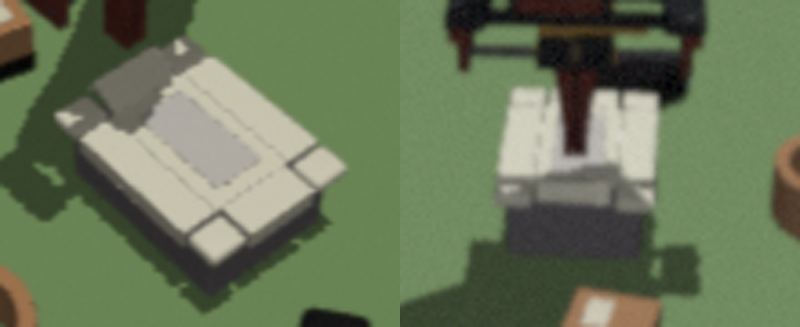

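The near, far and left sections are level with the corners. Only the right end, at (140,90) in the left crop, still stands, so I press it, lift and check.

>>> send_rows([
  {"jaw": 1,"translation": [0,0,0.21],"twist": [0,0,0]},
  {"jaw": 1,"translation": [0,0,0.03],"twist": [0,0,0]},
  {"jaw": 1,"translation": [0,0,0.03],"twist": [0,0,0]},
  {"jaw": 1,"translation": [0,0,0.03],"twist": [0,0,0]},
  {"jaw": 1,"translation": [0,0,0.03],"twist": [0,0,0]},
  {"jaw": 1,"translation": [0,0,0.03],"twist": [0,0,0]},
  {"jaw": 1,"translation": [0,0,0.025],"twist": [0,0,0]},
  {"jaw": 1,"translation": [0,0,0.015],"twist": [0,0,0]},
  {"jaw": 1,"translation": [0,0,0],"twist": [0,0,0]},
])

```text
t: 9.65
ee_pos: [0.5936, 0.0615, 0.2445]
tool_rot: [0.816, 0.578, 0.0, -0.0]
ft_force: [-1.2, 0.4, 2.0]
finger_gap: 0.003
gripper_force: 1.2
```

>>> send_rows([
  {"jaw": 1,"translation": [0,0,-0.45],"twist": [0,0,0]},
  {"jaw": 1,"translation": [0,0,-0.45],"twist": [0,0,0]},
  {"jaw": 1,"translation": [-0.2,0,-0.4],"twist": [0,0,0]},
  {"jaw": 1,"translation": [0,0,-0.4],"twist": [0,0,0]},
  {"jaw": 1,"translation": [0,0,0],"twist": [0,0,0]},
  {"jaw": 1,"translation": [0,0,0],"twist": [0,0,0]},
])

```text
t: 10.25
ee_pos: [0.5869, 0.0425, 0.4151]
tool_rot: [0.816, 0.578, 0.001, 0.0]
ft_force: [-0.2, -0.1, -0.3]
finger_gap: 0.008
gripper_force: 0.0
```

```bash
python3 look.py l4
```

```text
scene near_long_top []
scene far_long_top [([0.668, 0.1117, 0.0629], 0.88)]
scene left_end_top [([0.6404, 0.1964, 0.0574], 0.87)]
scene right_end_top [([0.5942, 0.0625, 0.0658], 0.75)]
side near_long_top [([0.5646, 0.149, 0.0618], 0.48)]
side far_long_top [([0.6685, 0.1065, 0.0597], 0.5)]
side left_end_top [([0.6412, 0.1962, 0.0615], 0.45)]
side right_end_top [([0.5936, 0.0585, 0.0617], 0.59)]
[0.58664021 0.04230877 0.23169757] [ 0.00077925 -0.09090707  0.23169757] [-0.25843231 -0.37424331  0.04553792] 0.004831070237402208
```

View pics/l4.png

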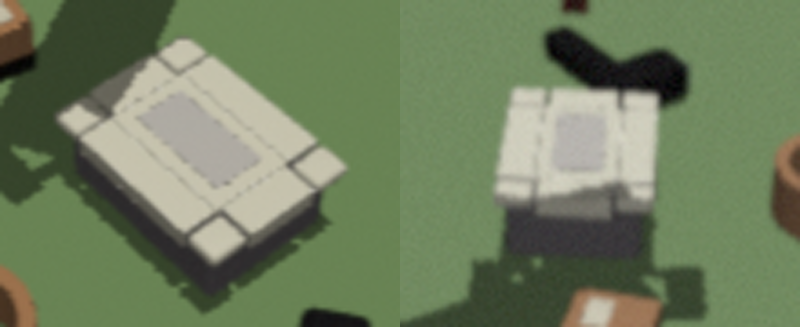

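All four sections look level at about 62 mm. The right end (585,200 in the right crop) is partly in shadow, so I'll take one wrist view to confirm.

Run:
```python
from h import *
im=read_camera("wrist"); cv2.imwrite("pics/w5.png",cv2.resize(im[0:260,130:440,::-1],(700,587)))
for n in NOM: print(n,[(np.round(d["location"],4).tolist(),round(d["p"],2)) for d in mark_of(n,"wrist")[:1]])
```

```text
near_long_top [([0.5702, 0.1455, 0.0645], 0.9)]
far_long_top [([0.6673, 0.1101, 0.0614], 0.82)]
left_end_top [([0.6426, 0.1972, 0.0641], 0.61)]
right_end_top [([0.5899, 0.0634, 0.0552], 0.61)]
```

View pics/w5.png

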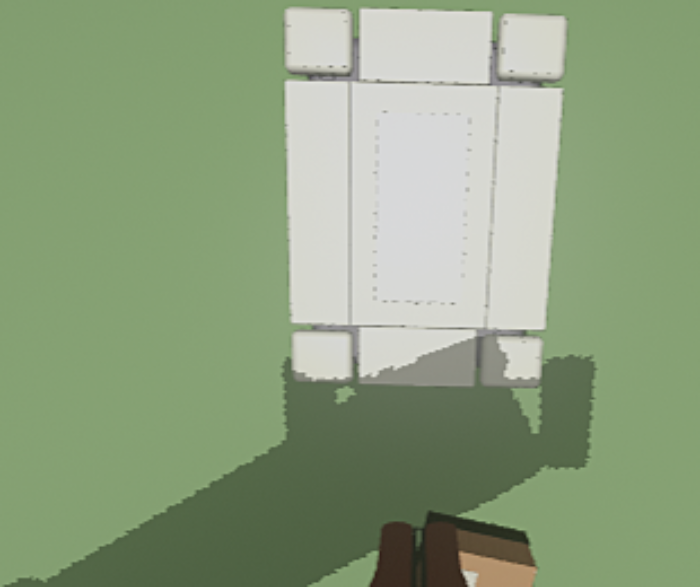

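The outer edges of all four sections line up with the corners, including the right end at (420,385), and their lit shade matches the panel. The lid is shut.

```bash
python3 -c "
from plant import *
print(hand_in())"
```

```text
the job is handed in; nothing more can be done
None
```

The lunch box is closed and handed in: I pressed both long sides, then both short ends, the last camera views show all four level with the lid, and the arm touched nothing but the lid.

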